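# Close up the row of takeaway boxes at the pick-up rail

### The job

Nudge the three takeaway boxes across the counter into one neat closed row in the corner of the red pick-up rail: each with a side flat against the long rail, the first up against the end stop and the others shoulder to shoulder after it, in any order. Slide them flat on the counter without lifting or tipping them, and leave the sauce bottle, the bowl and the jar where they are.

Things in the scene. Friction and masses are not known exactly. Their poses are not given: they have to be found in the camera images.
- box_a: Lidded square takeaway box, loose, black with a yellow lid: 90 x 90 mm, 50 mm high, about 0.3 kg, too wide to grip, so it is pushed. Origin: centre of its underside; z up, x and y square to its sides.
- box_b: Lidded square takeaway box, loose, black with a green lid: 90 x 90 mm, 50 mm high, about 0.3 kg, too wide to grip, so it is pushed. Origin: centre of its underside; z up, x and y square to its sides.
- box_c: Lidded square takeaway box, loose, black with an orange lid: 90 x 90 mm, 50 mm high, about 0.3 kg, too wide to grip, so it is pushed. Origin: centre of its underside; z up, x and y square to its sides.
- rail: Red L-shaped steel rail fixed to the counter, 35 mm high, 12 mm thick. Origin on the counter at the long rail's inner face, which looks to the robot: plane x = 0, from y = -270 to +310 mm; boxes belong on its -x side. The end stop is at the right-hand (-y) end: inner face at y = -270 mm, reaching 100 mm towards the robot (-x). z up.
- corner (a point): Inner corner of the rail at counter height, where the long rail meets the end stop; same axes as the rail: the row belongs on its -x, +y side.
- sauce: Bystander: amber sauce bottle with red cap, 60 mm diameter, 170 mm high, standing on the robot's right. Origin: centre of its underside.
- bowl: Bystander: steel bowl, 100 mm diameter, 50 mm high, beyond the rail. Origin: centre of its underside.
- jar: Bystander: terracotta jar with black lid, 70 mm diameter, 80 mm high, beyond the rail. Origin: centre of its underside.
There are look-alikes about, which are no part of the job. There is more than one size of the box_b; the job needs the smaller. Of the things that look like the box_c, take the one that is nearest to the robot's base at the start.

How it is judged (in metres and radians):
At the end, for the whole second after the job is handed in: All boxes flat on the counter and at rest, within 8 mm of touching the long rail and square to it within 0.09 rad; along the rail from the end stop, one box centre at 39 to 53 mm, one at 128 to 147 mm, one at 217 to 240 mm (touching: 45, 135, 225) (x of box_a in the frame of rail between -0.053 and -0.037 m and (angle between the x axis of box_a and the x axis of rail, either way round below 0.09 rad or angle between the x axis of box_a and the y axis of rail, either way round below 0.09 rad) and height (world z) of each of box_a, box_b, box_c below 0.006 m and angle between each of box_a, box_b, box_c's own z axis and vertical below 0.06 rad and linear speed of each of box_a, box_b, box_c below 0.01 m/s and x of box_b in the frame of rail between -0.053 and -0.037 m and (angle between the x axis of box_b and the x axis of rail, either way round below 0.09 rad or angle between the x axis of box_b and the y axis of rail, either way round below 0.09 rad) and x of box_c in the frame of rail between -0.053 and -0.037 m and (angle between the x axis of box_c and the x axis of rail, either way round below 0.09 rad or angle between the x axis of box_c and the y axis of rail, either way round below 0.09 rad) and (y of box_a in the frame of corner between 0.039 and 0.053 m or y of box_b in the frame of corner between 0.039 and 0.053 m or y of box_c in the frame of corner between 0.039 and 0.053 m) and (y of box_a in the frame of corner between 0.128 and 0.147 m or y of box_b in the frame of corner between 0.128 and 0.147 m or y of box_c in the frame of corner between 0.128 and 0.147 m) and (y of box_a in the frame of corner between 0.217 and 0.24 m or y of box_b in the frame of corner between 0.217 and 0.24 m or y of box_c in the frame of corner between 0.217 and 0.24 m)).
It fails at once if a takeaway box is lifted more than 30 mm or tipped more than 0.3 rad (height (world z) of any of box_a, box_b, box_c above 0.03 m or angle between any of box_a, box_b, box_c's own z axis and vertical above 0.3 rad).
It fails at once if the sauce bottle is shifted more than 20 mm (distance of sauce from where it was at the start of the episode above 0.02 m).
It fails at once if the steel bowl is shifted more than 20 mm (distance of bowl from where it was at the start of the episode above 0.02 m).
It fails at once if the jar is shifted more than 20 mm (distance of jar from where it was at the start of the episode above 0.02 m).
It also fails if it takes over 61 s, if anything falls off the work surface, if the arm or the gripper's body presses on something with over 40 N, if the wrist force passes 120 N, or if a joint passes its speed limit or range.

### The arm

A 6-joint arm with a two-finger parallel gripper is mounted at the origin on the work surface. World frame = base frame: x ahead of the robot, y to its left, z up, the work surface at z = 0. Lengths are in mm, angles in rad, forces in N, time in s.
With the tool pointing down it reaches from about 300 to 875 mm from the base axis. Payload 6.4 kg.
Tool frame: the origin (TCP) lies at the very end of the fingers, on their centre line; the grasp point (between the pads) lies 19 mm behind it; z points along the fingers, y is the direction in which the jaws open and shut (so a half turn about z gives the same grasp; the last joint's range is limited). The gripper opens to 85 mm and grips with 20 to 120 N. Pads are 22 mm wide; open, the fingers measure 114 mm over their backs; the gripper's body (76 mm by 85 mm) begins 54 mm behind the grasp point. The pads swing forward as they close: fully open they stand 13 mm farther back than shut.
Start: joints at [0.913, 0.181, 1.607, -0, 1.354, -0.206], TCP at [251.028, 517.326, 204.488] pointing down, gripper open.
Joint ranges: [-2.99, 2.99], [-0.89, 2.07], [0.3, 2.58], [-1.14, 4.28], [0, 2.63], [-3.12, 3.12]. Speed limits (rad/s): [2.57, 2.57, 3.01, 3.14, 3.14, 3.14].

### API

Orientations are given as a rotation vector (axis times angle).
In Python, from workcell import * gives the robot as it stands.
- The arm moves only by the tool apply_moves, never from a script. Its argument "plan" is a list that holds one entry, the list of rows, each a list of 5 numbers: the shift along the tool's x, y, z in mm, then the turn about the tool's z in degrees, then the closure, from 0 (fully open) to 1 (shut). A call has 1 to 8 rows; each row is the pose to reach, as a shift and turn from the pose commanded when the call began, along the tool's axes at that moment; what a row does not reach only later rows make up. A row lasts 1/12 s, in which the tool goes at most 41.7 mm and 7.16 degrees, less where a joint would pass 70% of its speed; a pose out of reach is approached as far as the arm can. A call with a gripper value outside its range is refused whole. The fingers move at their own pace and stop on an object; "newtons" is the grip in N (left out, the last holds). Time passes only in rows, so rows that repeat a pose let the fingers close. It gives the time, the measured TCP pose, the force and the opening at its end, in the units of the state.
- sense(): the state, without advancing time (a new reading comes with each control period).
- camera(name): name is "side" or "top"; returns the picture (400x640x3 uint8, blue, green, red); there is no depth.
- camera_params(name): a dict with "fx", "fy", "cx", "cy" (pixels), "pose" (4x4, takes a point from camera to world coordinates). Camera axes: x right, y down, z forward; pixel columns grow to the right and rows downward; lengths in mm; the calibration is good to about 2 mm. A picture is of the moment at which its call begins. camera_params takes no time and is no camera call.
- job_done(): hands the job in, once; it reports no verdict.
Trained networks look in the newest picture that a camera, given by its name, has taken for a name from the list of things; names that differ only in an ending like _2 or _b are one class to them, and where a whole thing is asked for, a point or a joint stands for the part that bears it (a point fixed in the world has none). Each returns a list of dicts, best first, with "conf" (0 to 1); they miss things now and then, are a little off and sometimes report something else, mostly with a low value. They report only what shows in the picture. A call takes as long as a camera call. They do not tell look-alikes from the thing itself.
- regions_of(camera, label): "pixels" (400x640 bool, what is visible of it) and "box" ([left, top, right, bottom] in pixels, round what is visible of it).
The state is a dict: "t": time; "joints": joint angles; "joint_velocities": joint speeds; "effort": joint torques, N m; "tool_pos": TCP position; "orientation": TCP orientation; "contact_force": force on the tool from outside, world axes, zero at the start; "wrist_torque": the same for the moment, N m; "grip_width": finger opening in mm.
Only numpy, scipy, OpenCV 4.12 (cv2) and the standard library are available. Lean on these libraries where they do the work, as an engineer would, in place of code of your own. Each camera call takes 0.05 s, during which the arm holds its last target.

## Working session

There is one attempt and no reset: what is moved stays moved. The work goes in short steps, Python scripts to look and compute and a tool call to move; the robot and the scene stay as the last step left them, time stands still between calls to the robot, and variables do not carry over. Pictures are saved under pics/ and viewed, and the job is handed in when it is done.

Besides the shell and the picture viewer there is one more tool, called after "Emit:" as a command line: name --argument value ..., lists and objects as JSON in quotes. apply_moves: Moves the arm, as the interface text tells. Its arguments: {"type":"object","properties":{"plan":{"type":"array"},"newtons":{"type":"number"}},"required":["plan"]}

```bash
mkdir -p pics; ls; python3 - <<'E'
from workcell import *
import cv2
for n in("top","side"):
    cv2.imwrite(f"pics/{n}0.png",camera(n)); print(camera_params(n))
print(sense())
E
```

```text
pics
{'fx': 460.48499494918747, 'fy': 460.48499494918747, 'cx': 314.8862875160599, 'cy': 196.39480341647945, 'pose': array([[ 1.86995981e-02, -9.89871804e-01,  1.40727173e-01,
         3.83208811e+02],
       [-9.99820478e-01, -1.89435044e-02, -3.93667891e-04,
         3.55639014e+01],
       [ 3.05554657e-03, -1.40694548e-01, -9.90048336e-01,
         1.24136812e+03],
       [ 0.00000000e+00,  0.00000000e+00,  0.00000000e+00,
         1.00000000e+00]])}
{'fx': 375.07404427160395, 'fy': 375.07404427160395, 'cx': 321.05166651547887, 'cy': 198.90330338919514, 'pose': array([[ 8.36565002e-01, -2.55454834e-01,  4.84666715e-01,
         9.07003316e+01],
       [-5.47466890e-01, -4.23612465e-01,  7.21687248e-01,
        -6.57431002e+02],
       [ 2.09523661e-02, -8.69077273e-01, -4.94232427e-01,
         5.16439777e+02],
       [ 0.00000000e+00,  0.00000000e+00,  0.00000000e+00,
         1.00000000e+00]])}
{'t': 0.1, 'joints': array([ 9.12711860e-01,  1.81482742e-01,  1.60784977e+00, -1.66305947e-05,
        1.35378299e+00, -2.06297680e-01]), 'joint_velocities': array([-0.00019384, -0.00091384, -0.0026081 , -0.00032849, -0.00046637,
       -0.00097904]), 'effort': array([ 1.07562430e-04, -4.45873296e+01, -3.52235556e+01, -2.82247111e-04,
        4.03616054e-03,  5.39298696e-06]), 'tool_pos': array([250.7031603 , 516.90766928, 203.69341572]), 'orientation': array([-7.03499729e-01, -3.06117183e+00,  2.18238736e-03]), 'contact_force': array([ 0.32231073, -0.98858364, -0.55419824]), 'wrist_torque': array([0.00487923, 0.02658228, 0.03886049]), 'grip_width': 85.36778037265377}
```

View pics/top0.png

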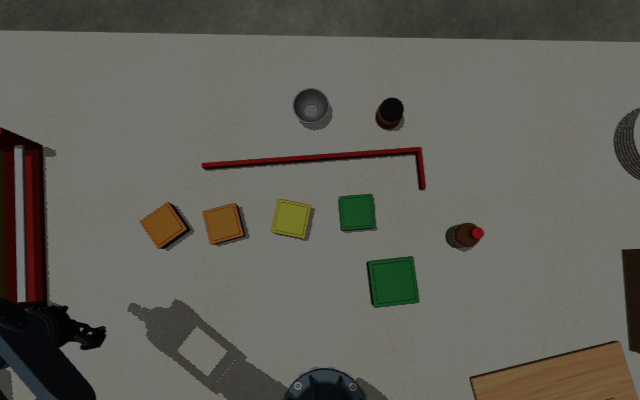

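View pics/side0.png

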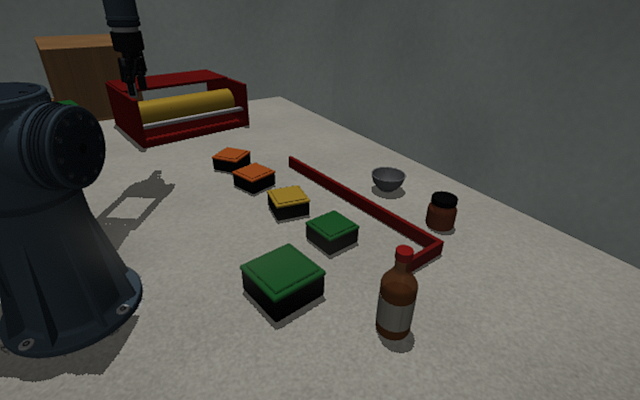

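```bash
cat > h.py <<'E'
from workcell import *
import numpy as np, cv2
def ray(cam,pts,z):
    P=camera_params(cam);T=P["pose"]
    pts=np.atleast_2d(np.asarray(pts,float))
    d=np.c_[(pts[:,0]-P["cx"])/P["fx"],(pts[:,1]-P["cy"])/P["fy"],np.ones(len(pts))]@T[:3,:3].T
    o=T[:3,3]; s=(z-o[2])/d[:,2]
    return (o+d*s[:,None])[:,:2]
R={"yellow":(20,38),"orange":(8,19),"green":(45,85)}
def lids(img,cam="top"):
    hsv=cv2.cvtColor(img,cv2.COLOR_BGR2HSV);out=[]
    for k,(a,b) in R.items():
        m=cv2.inRange(hsv,(a,130,60),(b,255,255))
        m[300:]=0
        if cam=="top": m[:,:120]=0
        cs,_=cv2.findContours(m,cv2.RETR_EXTERNAL,cv2.CHAIN_APPROX_NONE)
        for c in cs:
            if cv2.contourArea(c)<400: continue
            w=ray(cam,c[:,0,:],50).astype(np.float32)
            (cx,cy),(ww,hh),an=cv2.minAreaRect(w)
            an=(an+45)%90-45
            out.append((k,round(cx),round(cy),round(ww),round(hh),round(an,1)))
    return out
def rail(img):
    hsv=cv2.cvtColor(img,cv2.COLOR_BGR2HSV)
    m=cv2.inRange(hsv,(0,150,60),(6,255,255))|cv2.inRange(hsv,(172,150,60),(180,255,255))
    m[:130]=0;m[200:]=0;m[:,:190]=0;m[:,440:]=0
    return m
E
python3 - <<'E'
from h import *
img=camera("top")
for l in lids(img):print(l)
m=rail(img); cv2.imwrite("pics/rail.png",m)
for lab in("box_a","box_b","box_c","rail","sauce","bowl","jar"):
    for r in regions_of("top",lab): print(lab,round(r["conf"],2),r["box"])
ys,xs=np.nonzero(m)
w=ray("top",np.c_[xs,ys],35).astype(np.float32)
long=xs<405
vx,vy,x0,y0=cv2.fitLine(w[long],cv2.DIST_HUBER,0,.01,.01).ravel()
print("long",vx,vy,x0,y0,np.degrees(np.arctan2(-vx,vy)))
st=(xs>405)&(ys>165)
print("stop",cv2.fitLine(w[st],cv2.DIST_HUBER,0,.01,.01).ravel())
print(ray("top",[(203,163),(203,168),(421,148),(416,158),(419,189),(425,189),(423,148)],35))
big=cv2.resize(img[120:300,120:500],None,fx=2.1,fy=2.1,interpolation=cv2.INTER_CUBIC);cv2.imwrite("pics/big0.png",big)
E
```

```text
('yellow', 494, 96, 89, 89, -10.3)
('orange', 478, 272, 89, 89, 16.6)
('orange', 471, 427, 89, 89, 37.4)
('green', 341, -168, 107, 113, 7.3)
('green', 515, -74, 87, 86, 5.8)
box_a 0.93 [335.8, 196.0, 376.5, 232.8]
box_a 0.85 [204.2, 204.6, 242.7, 240.9]
box_a 0.78 [274.7, 203.2, 307.7, 237.6]
box_a 0.71 [365.6, 257.0, 421.0, 309.7]
box_a 0.62 [141.6, 199.1, 188.7, 249.5]
box_b 0.93 [335.8, 196.0, 376.5, 232.8]
box_b 0.85 [204.2, 204.6, 242.7, 240.9]
box_b 0.78 [274.7, 203.2, 307.7, 237.6]
box_b 0.71 [365.6, 257.0, 421.0, 309.7]
box_b 0.62 [141.6, 199.1, 188.7, 249.5]
box_c 0.93 [335.8, 196.0, 376.5, 232.8]
box_c 0.85 [204.2, 204.6, 242.7, 240.9]
box_c 0.78 [274.7, 203.2, 307.7, 237.6]
box_c 0.71 [365.6, 257.0, 421.0, 309.7]
box_c 0.62 [141.6, 199.1, 188.7, 249.5]
rail 0.57 [198.6, 149.7, 426.5, 188.1]
sauce 0.73 [447.3, 226.1, 483.4, 248.4]
bowl 0.92 [292.7, 88.1, 329.9, 124.9]
jar 0.74 [373.1, 96.4, 405.4, 128.2]
jar 0.19 [204.8, 201.4, 243.4, 245.9]
long 0.094589904 -0.9955163 660.08026 69.107506 -174.57228
stop [ 9.9541920e-01  9.5606551e-02  6.1384491e+02 -2.4908414e+02]
[[ 639.06407635  335.63599591]
 [ 625.46375377  334.91657688]
 [ 691.51956168 -247.65946786]
 [ 663.76964327 -233.87636419]
 [ 579.79079539 -240.81560742]
 [ 580.09651107 -256.74865332]
 [ 691.62429691 -253.03877271]]
```

View pics/big0.png

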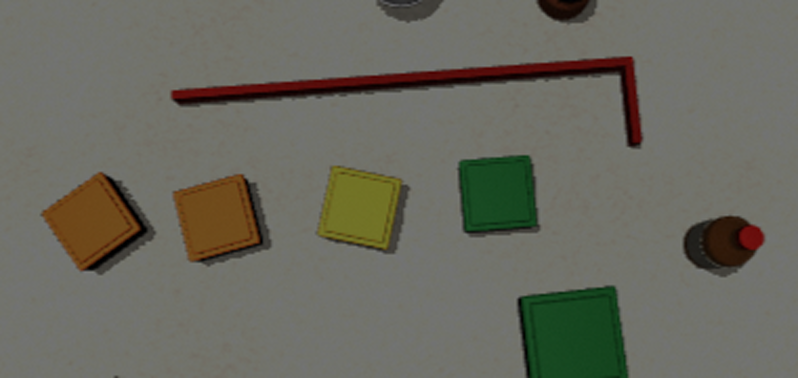

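```bash
python3 - <<'E'
from h import *
from scipy.optimize import minimize
img=camera("top")
S=8
P=camera_params("top");Ti=np.linalg.inv(P["pose"])
red=rail(img).astype(float)/255
b=img.astype(int);red=np.clip((b[:,:,2]-np.maximum(b[:,:,1],b[:,:,0])-15)/50.,0,1);red[:130]=0;red[200:]=0;red[:,:190]=0;red[:,432:]=0
def proj(w):
    c=np.c_[w,np.ones(len(w))]@Ti.T
    return np.c_[P["fx"]*c[:,0]/c[:,2]+P["cx"],P["fy"]*c[:,1]/c[:,2]+P["cy"]]
def render(p,L=35):
    x,y,a=p;a=np.radians(a);m=np.zeros((70*S,250*S),np.uint8)
    for (x0,x1,y0,y1) in((0,12,-282,310),(-100,12,-282,-270)):
        c=np.array([(u,v,h) for u in(x0,x1) for v in(y0,y1) for h in(0,35)],float)
        w=np.c_[x+c[:,0]*np.cos(a)-c[:,1]*np.sin(a),y+c[:,0]*np.sin(a)+c[:,1]*np.cos(a),c[:,2]]
        q=(proj(w)+.5-[190,130])*S
        cv2.fillConvexPoly(m,cv2.convexHull(q.astype(np.float32)).astype(np.int32),255)
    return cv2.resize(m,(250,70),interpolation=cv2.INTER_AREA)/255.
t=red[130:200,190:440]
f=lambda p:np.abs(render(p)-t).sum()
r=minimize(f,[652,28,5.43],method="Nelder-Mead",options=dict(initial_simplex=[[652,28,5.4],[658,28,5.4],[652,34,5.4],[652,28,6.4]]))
print(r.x,r.fun,t.sum())
x,y,a=r.x;a=np.radians(a)
c=np.array([x+270*np.sin(a),y-270*np.cos(a)]);print("corner",c)
Rm=np.array([[np.cos(a),-np.sin(a)],[np.sin(a),np.cos(a)]])
for l in lids(img): print(l[0],(np.array(l[1:3])-c)@Rm,l[5]-r.x[2])
E
```

```text
[658.73842128  32.82768867   5.42468097] 851.4925490196077 1036.8799999999999
corner [ 684.26345369 -235.96307144]
yellow [-158.02848216  348.46328563] -16.12468097153605
orange [-157.31828386  525.18763488] 11.375319028463949
orange [-149.63367385  680.15520171] 31.975319028463947
green [-335.30105568  100.10983855] 1.875319028463947
green [-153.19385085  177.2393786 ] 0.37531902846394694
```

```bash
cat >> h.py <<'E'
def proj(w):
    P=camera_params("top");Ti=np.linalg.inv(P["pose"])
    c=np.c_[w,np.ones(len(w))]@Ti.T
    return np.c_[P["fx"]*c[:,0]/c[:,2]+P["cx"],P["fy"]*c[:,1]/c[:,2]+P["cy"]]
def overlay(img,x,y,a,S=6):
    o=cv2.resize(img[125:215,190:440],None,fx=3.2,fy=3.2,interpolation=cv2.INTER_NEAREST);a=np.radians(a)
    L=np.array([(12,310),(12,-282),(-100,-282),(-100,-270),(0,-270),(0,310)],float)
    for h,col in((35,(0,255,0)),(0,(255,255,0))):
        w=np.c_[x+L[:,0]*np.cos(a)-L[:,1]*np.sin(a),y+L[:,0]*np.sin(a)+L[:,1]*np.cos(a),0*L[:,0]+h]
        q=(proj(w)+.5-[190,125])*3.2
        cv2.polylines(o,[q.round().astype(np.int32)],True,col,1)
    return o
E
python3 - <<'E'
from h import *
img=cv2.imread("pics/top0.png")
cv2.imwrite("pics/ov.png",overlay(img,658.7,32.8,5.42))
print(img[145:166,300].tolist(), img[170,412:432].tolist())
E
```

```text
[[110, 115, 114], [109, 114, 113], [109, 115, 114], [107, 115, 114], [105, 114, 113], [107, 115, 114], [108, 115, 113], [110, 115, 114], [111, 114, 114], [109, 114, 113], [84, 89, 92], [11, 13, 84], [10, 11, 80], [10, 12, 81], [10, 12, 76], [1, 2, 16], [2, 2, 20], [18, 20, 32], [65, 71, 72], [109, 115, 114], [109, 114, 114]] [[107, 114, 114], [107, 115, 114], [110, 115, 114], [111, 114, 113], [79, 81, 86], [25, 27, 41], [2, 3, 21], [4, 4, 38], [9, 10, 72], [10, 11, 81], [8, 10, 76], [24, 26, 85], [87, 91, 104], [111, 114, 114], [111, 115, 114], [109, 114, 113], [108, 115, 114], [110, 114, 113], [113, 115, 114], [110, 114, 114]]
```

View pics/ov.png

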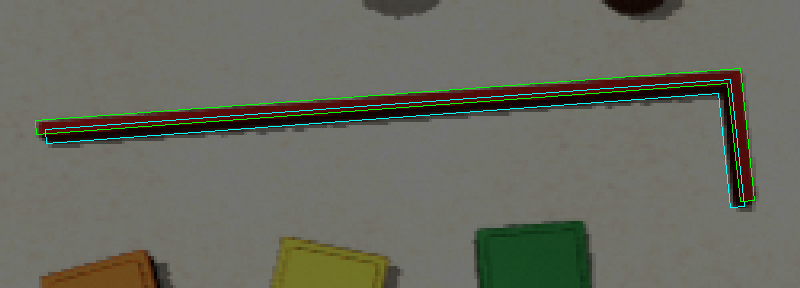

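```bash
cat >> h.py <<'E'
from scipy.spatial.transform import Rotation as Ro
C=np.array([684.3,-236.0]);A=np.radians(5.42)
RM=np.array([[np.cos(A),-np.sin(A)],[np.sin(A),np.cos(A)]])
def where():
    s=sense();p=(s["tool_pos"][:2]-C)@RM
    T=Ro.from_rotvec(s["orientation"]).as_matrix()
    yaw=np.degrees(np.arctan2(T[1,0],T[0,0])-A)
    print("t",round(s["t"],2),"rail xy",p.round(1),"z",s["tool_pos"][2].round(1),"yaw_r",round(yaw,2),"F",(s["contact_force"][:2]@RM).round(1),s["contact_force"][2].round(1),"grip",round(s["grip_width"],1),"j6",s["joints"][5].round(2))
    return s,T,yaw
def go(xr,yr,z,yaw):
    s,T,y=where()
    w=np.r_[C+RM@[xr,yr],z]-s["tool_pos"]
    print("->",(xr,yr,z,yaw),"shift",(T.T@w).round(1),"turn",round(-((yaw-y+180)%360-180),2))
def boxes(name=None):
    img=camera("top")
    if name: cv2.imwrite(f"pics/{name}.png",cv2.resize(img[120:310,120:510],None,fx=2,fy=2,interpolation=cv2.INTER_CUBIC))
    for l in lids(img): print(l[0],((np.array(l[1:3])-C)@RM).round(0),l[3:5],round(l[5]-5.42,1))
E
python3 - <<'E'
from h import *
go(-250,525,80,180)
go(-250,525,14,180)
E
```

```text
t 0.55 rail xy [-360.2  790.9] z 204.5 yaw_r 148.69 F [0.3 0.1] 1.1 grip 85.4 j6 -0.21
-> (-250, 525, 80, 180) shift [-232.3 -169.9  124.5] turn -31.31
t 0.55 rail xy [-360.2  790.9] z 204.5 yaw_r 148.69 F [0.3 0.1] 1.1 grip 85.4 j6 -0.21
-> (-250, 525, 14, 180) shift [-232.3 -169.9  190.5] turn -31.31
```

Emit:
apply_moves --plan '[[[-29,-21,14,-4,0.5],[-58,-42,28,-8,0.5],[-87,-64,42,-12,0.5],[-116,-85,57,-16,0.5],[-145,-106,71,-20,0.5],[-175,-128,85,-24,0.5],[-204,-149,100,-28,0.5],[-232,-170,115,-31.3,0.5]]]'

```text
t: 1.22
tool_pos: [386.4, 261.6, 89.3]
orientation: [-0.154, 3.137, 0.001]
contact_force: [0.2, 0.3, -0.5]
grip_width: 42.8
```

```bash
python3 - <<'E'
from h import *
go(-250,525,14,180)
E
```

```text
t 1.22 rail xy [-249.6  523.5] z 89.3 yaw_r -179.8 F [0.2 0.2] -0.5 grip 42.8 j6 -1.33
-> (-250, 525, 14, 180) shift [ 0.5  1.5 75.3] turn 0.2
```

Emit:
apply_moves --plan '[[[0,1,40,0,0.5],[0,1,75,0,0.5],[-10,1,75,0,0.5],[-22,1,75,0,0.5],[-34,1,75,0,0.5],[-46,1,75,0,0.5],[-58,1,75,0,0.5],[-70,1,75,0,0.5]]]'

```text
t: 1.88
tool_pos: [456.4, 271.5, 16.2]
orientation: [-0.15, 3.138, 0.0]
contact_force: [-1.0, -0.5, -0.2]
grip_width: 42.9
```

```bash
python3 - <<'E'
from h import *
go(-101,525,14,180)
cv2.imwrite("pics/s1.png",camera("side"))
boxes("t1")
E
```

```text
t 1.88 rail xy [-178.9  526.8] z 16.2 yaw_r -179.95 F [-1.  -0.4] -0.2 grip 42.9 j6 -1.35
-> (-101, 525, 14, 180) shift [-77.9  -1.8   2.3] turn 0.05
yellow [-158.  348.] (90, 89) -15.7
orange [-111.  495.] (92, 55) 16.6
green [-335.  100.] (108, 114) 1.9
green [-153.  177.] (88, 87) 0.5
```

View pics/t1.png

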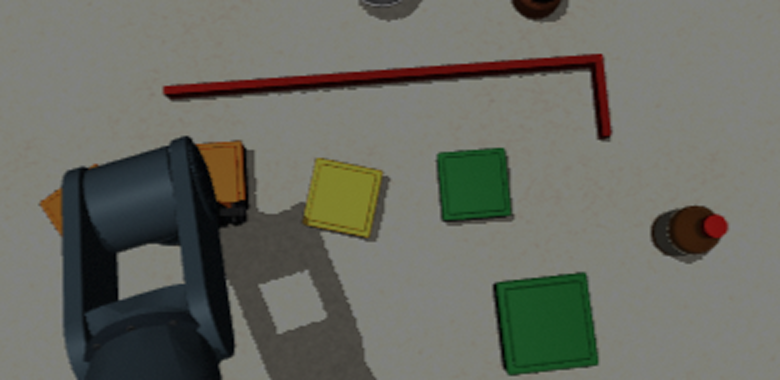

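View pics/s1.png

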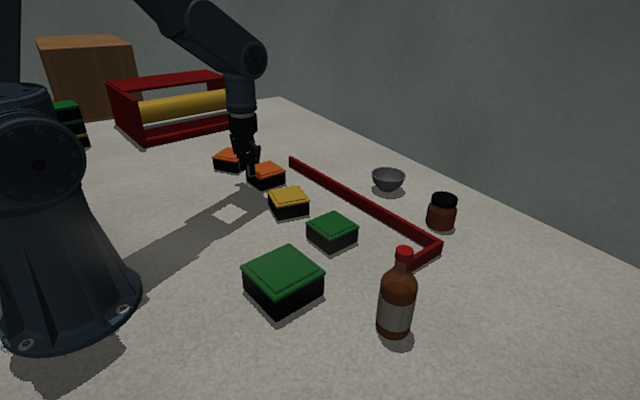

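Emit:
apply_moves --plan '[[[-12,-1,1,0,0.5],[-24,-1,1,0,0.5],[-36,-1,1,0,0.5],[-48,-1,1,0,0.5],[-58,-1,1,0,0.5],[-66,-1,1,0,0.5],[-71,-1,1,0,0.5],[-74,-1,1,0,0.5]]]'

```text
t: 2.65
tool_pos: [529.2, 276.9, 13.9]
orientation: [0.149, -3.138, -0.0]
contact_force: [-3.1, 0.9, 2.1]
grip_width: 42.5
```

```bash
python3 - <<'E'
from h import *
go(-101,525,14,180)
boxes("t2")
E
```

```text
t 2.65 rail xy [-105.9  525.2] z 13.9 yaw_r -180.0 F [-3.   1.2] 2.1 grip 42.5 j6 -1.38
-> (-101, 525, 14, 180) shift [-4.9 -0.2 -0.1] turn 0.0
yellow [-158.  348.] (90, 89) -15.7
green [-335.  100.] (108, 114) 1.9
green [-153.  177.] (88, 88) 0.5
```

View pics/t2.png

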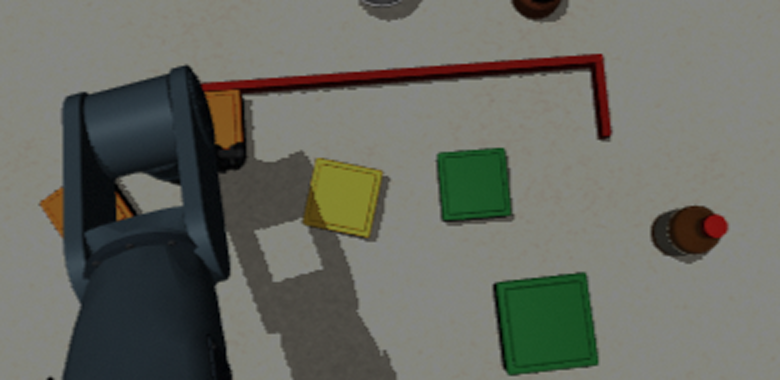

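Almost at the rail. Press gently a few mm further, and back off.

Emit:
apply_moves --plan '[[[-2,0,0,0,0.5],[-4,0,0,0,0.5],[-6,0,0,0,0.5]]]'

```text
t: 2.95
tool_pos: [531.3, 277.0, 12.9]
orientation: [0.149, -3.131, 0.002]
contact_force: [-15.0, -1.9, 11.4]
grip_width: 42.7
```

```bash
python3 - <<'E'
from h import *
go(-101,525,14,180)
E
```

```text
t 2.95 rail xy [-103.9  525.2] z 12.9 yaw_r -179.98 F [-15.1  -0.5] 11.4 grip 42.7 j6 -1.38
-> (-101, 525, 14, 180) shift [-2.9 -0.2 -1.1] turn 0.02
```

Emit:
apply_moves --plan '[[[15,0,-5,0,0.5],[30,-5,-40,0,0.5],[50,-30,-65,0,0.5],[75,-62,-65,0,0.5],[100,-94,-65,0,0.5],[125,-126,-65,0,0.5],[145,-160,-60,0,0.5],[145,-177,-40,0,0.5]]]'

```text
t: 3.62
tool_pos: [406.6, 85.1, 55.5]
orientation: [-0.148, 3.133, -0.003]
contact_force: [0.6, 0.6, -0.3]
grip_width: 42.5
```

```bash
python3 - <<'E'
from h import *
go(-220,348,14,180)
E
```

```text
t 3.62 rail xy [-246.2  345.9] z 55.5 yaw_r -180.0 F [0.7 0.5] -0.3 grip 42.5 j6 -1.75
-> (-220, 348, 14, 180) shift [-26.    2.1  41.6] turn 0.0
```

Emit:
apply_moves --plan '[[[0,2,41,0,0.5],[-5,2,41,0,0.5],[-17,2,41,0,0.5],[-29,2,41,0,0.5],[-41,2,41,0,0.5],[-53,2,41,0,0.5],[-65,2,41,0,0.5],[-77,2,41,0,0.5]]]'

```text
t: 4.28
tool_pos: [484.4, 97.2, 13.7]
orientation: [0.15, -3.138, 0.0]
contact_force: [-1.8, -0.5, 0.3]
grip_width: 42.9
```

Emit:
apply_moves --plan '[[[-11,0,0,0,0.5],[-22,0,0,0,0.5],[-33,0,0,0,0.5],[-44,0,0,0,0.5],[-53,0,0,0,0.5],[-60,0,0,0,0.5],[-64,0,0,0,0.5],[-66,0,0,0,0.5]]]'

```text
t: 4.95
tool_pos: [547.7, 103.1, 12.6]
orientation: [0.149, -3.133, 0.0]
contact_force: [-11.7, -1.2, 7.7]
grip_width: 42.8
```

```bash
python3 - <<'E'
from h import *
go(-101,348,14,180)
boxes("t3")
E
```

```text
t 4.95 rail xy [-103.9  350.5] z 12.6 yaw_r -179.96 F [-11.7  -0.1] 7.7 grip 42.8 j6 -1.69
-> (-101, 348, 14, 180) shift [-2.9 -2.5 -1.4] turn 0.04
orange [-150.  679.] (89, 89) 31.8
orange [-48. 519.] (89, 89) -0.0
green [-335.  100.] (108, 114) 1.9
green [-153.  175.] (88, 84) 0.1
```

View pics/t3.png

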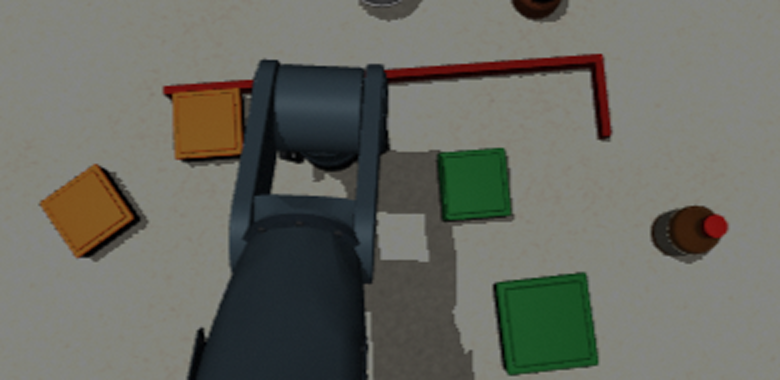

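Emit:
apply_moves --plan '[[[15,0,-5,0,0.5],[30,-5,-40,0,0.5],[50,-30,-70,0,0.5],[75,-62,-70,0,0.5],[100,-94,-70,0,0.5],[120,-126,-70,0,0.5],[127,-162,-65,0,0.5],[127,-174,-40,0,0.5]]]'

```text
t: 5.67
tool_pos: [442.4, -87.7, 56.6]
orientation: [-0.145, 3.129, -0.01]
contact_force: [1.0, -0.9, -0.1]
grip_width: 42.6
```

```bash
python3 - <<'E'
from h import *
go(-227,177,14,180)
cv2.imwrite("pics/s4.png",camera("side"))
E
```

```text
t 5.67 rail xy [-226.8  170.5] z 56.6 yaw_r -180.12 F [ 0.9 -1. ] -0.1 grip 42.6 j6 -2.12
-> (-227, 177, 14, 180) shift [ 0.6  6.8 42.6] turn -0.12
```

View pics/s4.png

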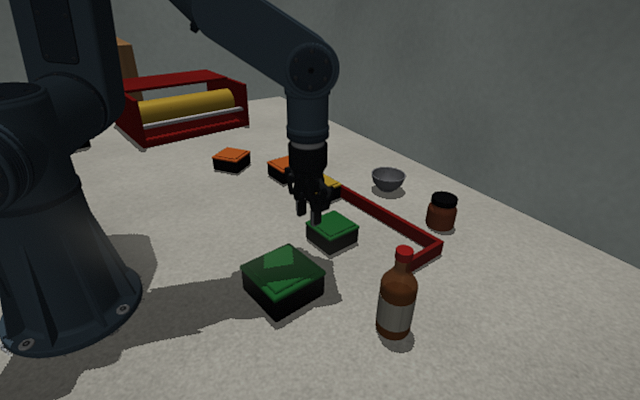

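Emit:
apply_moves --plan '[[[2,6,41,0,0.5],[2,6,42,0,0.5],[-8,6,42,0,0.5],[-20,6,42,0,0.5],[-32,6,42,0,0.5],[-44,6,42,0,0.5],[-56,6,42,0,0.5],[-68,6,42,0,0.5]]]'

```text
t: 6.38
tool_pos: [508.9, -69.6, 12.9]
orientation: [-0.15, 3.136, -0.002]
contact_force: [-1.1, -0.1, -1.0]
grip_width: 42.4
```

Emit:
apply_moves --plan '[[[-11,0,0,0,0.5],[-22,0,0,0,0.5],[-33,0,0,0,0.5],[-42,0,0,0,0.5],[-49,0,0,0,0.5],[-53,0,0,0,0.5],[-56,0,0,0,0.5],[-57,0,0,0,0.5]]]'

```text
t: 7.05
tool_pos: [563.6, -64.5, 10.9]
orientation: [-0.149, 3.138, -0.0]
contact_force: [-3.3, -0.0, 1.7]
grip_width: 42.6
```

```bash
python3 - <<'E'
from h import *
go(-45,600,14,90)
go(-45,600,14,270)
boxes("t5")
E
```

```text
t 7.05 rail xy [-104.   182.1] z 10.9 yaw_r -179.99 F [-3.2  0.3] 1.7 grip 42.6 j6 -1.99
-> (-45, 600, 14, 90) shift [-59.  417.9  -3.2] turn 90.01
t 7.05 rail xy [-104.   182.1] z 10.9 yaw_r -179.99 F [-3.2  0.3] 1.7 grip 42.6 j6 -1.99
-> (-45, 600, 14, 270) shift [-59.  417.9  -3.2] turn -89.99
yellow [-48. 358.] (88, 88) 0.2
orange [-150.  679.] (89, 89) 31.8
orange [-48. 519.] (89, 89) -0.0
green [-333.   75.] (106, 71) -2.6
```

View pics/t5.png

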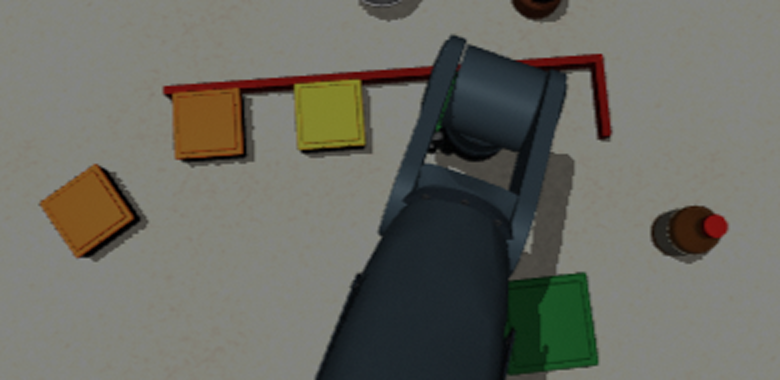

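Emit:
apply_moves --plan '[[[15,0,-5,0,0.6],[20,0,-40,0,0.6],[20,20,-72,7,0.6],[20,60,-75,14,0.6],[15,100,-75,21,0.6],[5,140,-75,28,0.6],[-5,180,-75,35,0.6],[-15,220,-75,42,0.6]]]'

```text
t: 7.77
tool_pos: [555.5, 142.9, 85.9]
orientation: [0.934, 2.998, 0.001]
contact_force: [0.3, -0.5, 0.2]
grip_width: 34.2
```

```bash
python3 - <<'E'
from h import *
go(-50,598,85,90)
E
```

```text
t 7.77 rail xy [-92.4 389.3] z 85.9 yaw_r 139.97 F [ 0.3 -0.5] 0.2 grip 34.2 j6 -0.92
-> (-50, 598, 85, 90) shift [101.7 187.1   1. ] turn 49.97
```

Emit:
apply_moves --plan '[[[13,25,0,7,0.6],[28,52,0,14,0.6],[43,80,0,21,0.6],[58,107,0,28,0.6],[73,134,0,35,0.6],[88,160,0,42,0.6],[101,186,0,48,0.6],[101,186,0,48,0.6]]]'

```text
t: 8.43
tool_pos: [576.4, 356.9, 85.7]
orientation: [-2.068, -2.364, -0.005]
contact_force: [-0.3, 0.0, -0.0]
grip_width: 34.3
```

```bash
python3 - <<'E'
from h import *
go(-50,598,14,90)
boxes("t6")
E
```

```text
t 8.43 rail xy [-51.4 600.4] z 85.7 yaw_r 92.21 F [-0.3  0.1] -0.0 grip 34.3 j6 0.24
-> (-50, 598, 14, 90) shift [-2.7  1.2 71.7] turn 2.21
yellow [-48. 358.] (88, 88) 0.2
orange [-48. 519.] (88, 90) 0.1
green [-334.  100.] (108, 115) 1.5
green [-48. 176.] (88, 88) -0.1
```

View pics/t6.png

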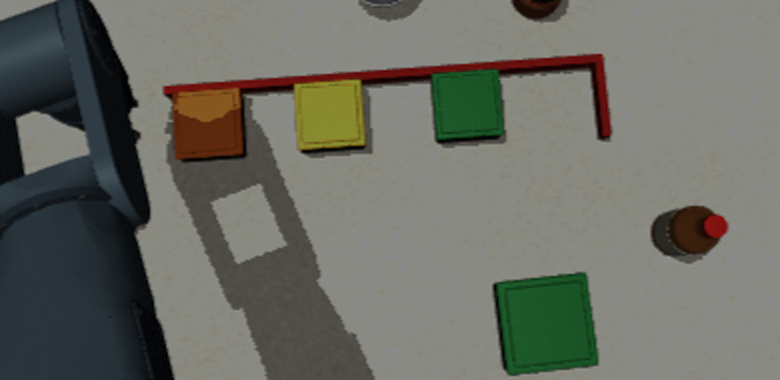

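Emit:
apply_moves --plan '[[[0,1,40,2.2,0.6],[0,1,71,2.2,0.6],[0,1,71,2.2,0.6],[-10,1,71,2.2,0.6],[-20,0,71,2.2,0.6],[-30,0,71,2.2,0.6],[-40,-1,71,2.2,0.6],[-52,-1,71,2.2,0.6]]]'

```text
t: 9.15
tool_pos: [584.2, 299.7, 16.9]
orientation: [2.11, 2.325, 0.006]
contact_force: [-0.1, 2.9, 2.5]
grip_width: 34.1
```

```bash
python3 - <<'E'
from h import *
go(-50,284,14,90)
E
```

```text
t 9.15 rail xy [-49.1 542.7] z 16.9 yaw_r 90.13 F [0.2 2.9] 2.5 grip 34.1 j6 0.2
-> (-50, 284, 14, 90) shift [-258.7   -1.5    2.6] turn 0.13
```

Emit:
apply_moves --plan '[[[-12,0,1,0,0.6],[-24,0,1,0,0.6],[-36,0,1,0,0.6],[-48,0,1,0,0.6],[-60,0,1,0,0.6],[-72,0,1,0,0.6],[-84,0,1,0,0.6],[-96,0,1,0,0.6]]]'

```text
t: 9.82
tool_pos: [592.1, 204.2, 13.9]
orientation: [-2.111, -2.326, -0.002]
contact_force: [-0.5, 6.5, 3.2]
grip_width: 34.1
```

```bash
python3 - <<'E'
from h import *
go(-50,284,14,90)
boxes("t7")
E
```

```text
t 9.82 rail xy [-50.2 447. ] z 13.9 yaw_r 90.13 F [0.2 6.5] 3.2 grip 34.1 j6 0.04
-> (-50, 284, 14, 90) shift [-163.    -0.2   -0.2] turn 0.13
yellow [-48. 302.] (88, 89) -0.0
orange [-150.  679.] (89, 89) 31.8
orange [-48. 378.] (90, 70) -0.3
green [-334.  100.] (108, 115) 1.2
green [-47. 176.] (87, 88) -0.1
```

View pics/t7.png

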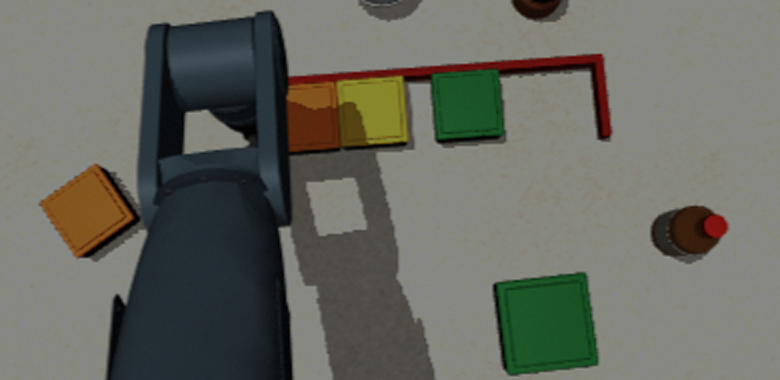

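Emit:
apply_moves --plan '[[[-12,0,0,0,0.6],[-24,0,0,0,0.6],[-36,0,0,0,0.6],[-48,0,0,0,0.6],[-60,0,0,0,0.6],[-72,0,0,0,0.6],[-84,0,0,0,0.6],[-96,0,0,0,0.6]]]'

```text
t: 10.53
tool_pos: [600.7, 109.5, 13.5]
orientation: [-2.11, -2.325, -0.001]
contact_force: [-0.4, 7.2, 3.4]
grip_width: 34.1
```

```bash
python3 - <<'E'
from h import *
go(-50,284,14,90)
boxes("t8")
E
```

```text
t 10.53 rail xy [-50.6 351.8] z 13.5 yaw_r 90.14 F [0.3 7.2] 3.4 grip 34.1 j6 -0.11
-> (-50, 284, 14, 90) shift [-67.8   0.4  -0.6] turn 0.14
yellow [-48. 207.] (88, 90) -0.0
orange [-150.  679.] (89, 89) 31.8
orange [-48. 271.] (54, 100) -11.4
green [-334.  100.] (108, 115) 1.5
green [-47. 118.] (87, 87) 0.1
```

View pics/t8.png

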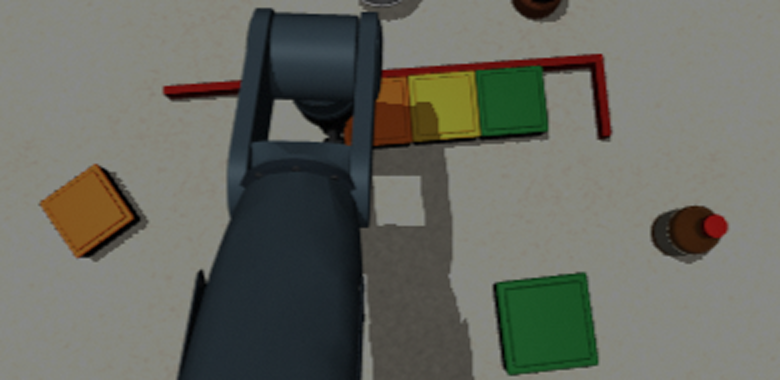

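Emit:
apply_moves --plan '[[[-12,0,0,0,0.6],[-24,0,0,0,0.6],[-36,0,0,0,0.6],[-46,0,0,0,0.6],[-54,0,0,0,0.6],[-60,0,0,0,0.6],[-65,0,0,0,0.6],[-67,0,0,0,0.6]]]'

```text
t: 11.25
tool_pos: [607.0, 42.7, 13.2]
orientation: [-2.11, -2.325, -0.0]
contact_force: [-0.7, 7.8, 3.4]
grip_width: 33.9
```

```bash
python3 - <<'E'
from h import *
go(-50,280,14,90)
boxes("t9")
E
```

```text
t 11.25 rail xy [-50.6 284.8] z 13.2 yaw_r 90.11 F [0.  7.8] 3.4 grip 33.9 j6 -0.22
-> (-50, 280, 14, 90) shift [-4.8  0.6 -0.8] turn 0.11
yellow [-47. 140.] (88, 89) 0.1
orange [-150.  679.] (89, 89) 31.8
green [-335.  100.] (108, 114) 1.9
green [-47.  52.] (87, 87) -0.0
```

View pics/t9.png

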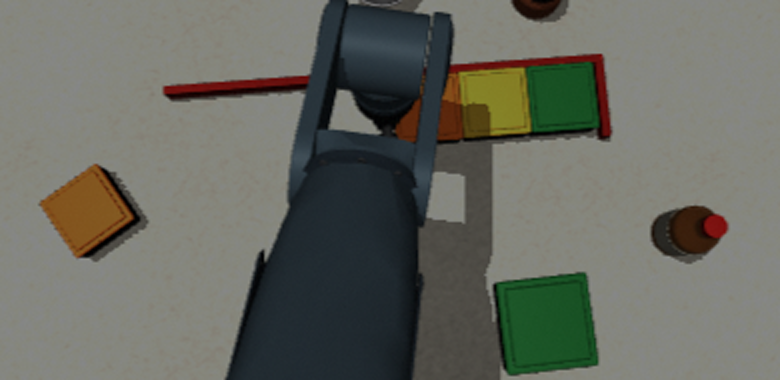

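Force still only sliding friction (7.8 N); creep on until it rises.

Emit:
apply_moves --plan '[[[-2,0,0,0,0.6],[-4,0,0,0,0.6],[-5.5,0,0,0,0.6]]]'

```text
t: 11.55
tool_pos: [607.4, 38.0, 13.2]
orientation: [-2.11, -2.325, -0.0]
contact_force: [-0.8, 7.7, 3.6]
grip_width: 34.4
```

```bash
python3 - <<'E'
from h import *
go(-50,280,14,90)
E
```

```text
t 11.55 rail xy [-50.6 280. ] z 13.2 yaw_r 90.14 F [-0.1  7.7] 3.6 grip 34.4 j6 -0.23
-> (-50, 280, 14, 90) shift [-0.   0.6 -0.8] turn 0.14
```

Emit:
apply_moves --plan '[[[-1.5,0,0,0,0.6],[-3,0,0,0,0.6],[-4,0,0,0,0.6]]]'

```text
t: 11.8
tool_pos: [607.5, 37.0, 13.2]
orientation: [-2.108, -2.322, -0.005]
contact_force: [-1.3, 22.1, 5.1]
grip_width: 34.2
```

```bash
python3 - <<'E'
from h import *
go(-50,280,14,90)
boxes("t10")
E
```

```text
t 11.8 rail xy [-50.7 279.1] z 13.2 yaw_r 90.12 F [ 0.8 22.1] 5.1 grip 34.2 j6 -0.24
-> (-50, 280, 14, 90) shift [ 0.9  0.7 -0.7] turn 0.12
yellow [-48. 134.] (88, 89) -0.0
orange [-150.  679.] (89, 89) 31.8
green [-335.  100.] (108, 114) 1.9
green [-47.  46.] (87, 87) -0.0
```

Seated against the end stop (22 N). Back away, lift and check.

Emit:
apply_moves --plan '[[[10,0,0,0,0.6],[30,0,0,0,0.6],[50,0,-35,0,0.6],[60,-35,-70,0,0.6],[80,-70,-90,0,0.6],[110,-95,-90,0,0.6],[145,-115,-90,0,0.6],[180,-130,-90,0,0.6]]]'

```text
t: 12.52
tool_pos: [461.0, 197.4, 103.9]
orientation: [2.112, 2.324, -0.001]
contact_force: [0.5, 0.5, 0.1]
grip_width: 34.2
```

```bash
python3 - <<'E'
from h import *
where()
boxes("t11")
cv2.imwrite("pics/s11.png",camera("side"))
E
```

```text
t 12.52 rail xy [-181.4  452.6] z 103.9 yaw_r 90.04 F [0.6 0.5] 0.1 grip 34.2 j6 0.07
yellow [-48. 134.] (88, 89) 0.1
orange [-150.  679.] (89, 89) 31.8
orange [-48. 225.] (89, 91) 0.1
green [-335.  100.] (108, 114) 1.9
green [-47.  46.] (87, 87) -0.0
```

View pics/t11.png

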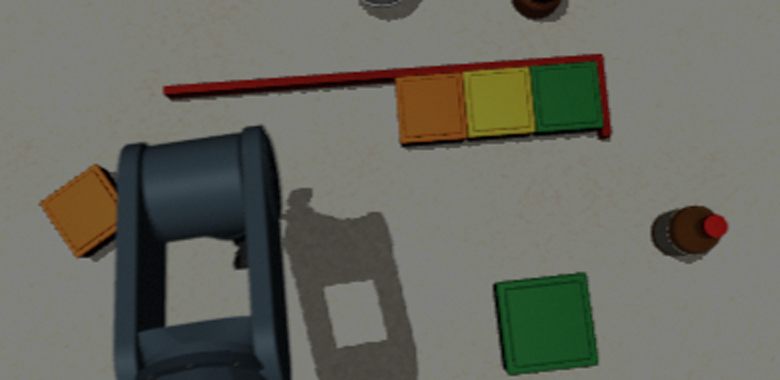

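View pics/s11.png

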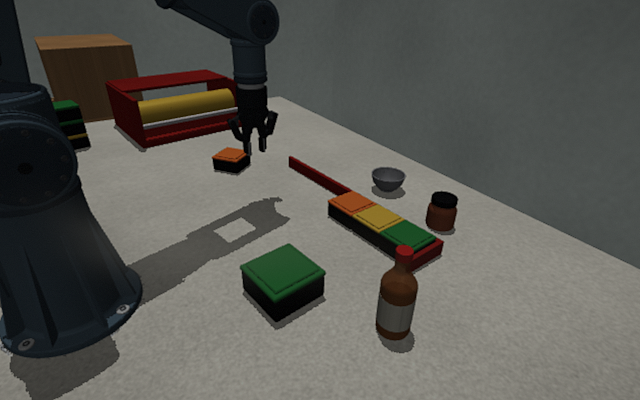

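```bash
python3 -c "
from workcell import *
print(job_done())"
```

```text
the job is handed in; nothing more can be done
None
```

The three boxes are in one closed row in the corner of the rail, and the job is handed in; no verdict was reported. It took about 13 s of the 61 s.

**What I did:** I pushed each box square onto the long rail with both fingertips. Then I slid the whole row along the rail until the force rose from about 8 N to 22 N, so the first box was seated on the end stop. For box_c I used the orange box nearer the base, and for box_b the smaller green one.

**Last check, top camera:**

| Box | Centre along rail from end stop (mm) | Allowed (mm) | Centre in rail x (mm) | Angle to rail |
|---|---|---|---|---|
| box_b (green) | 46 | 39 to 53 | -47 | about 0° |
| box_a (yellow) | 134 | 128 to 147 | -48 | about 0.1° |
| box_c (orange) | 225 | 217 to 240 | -48 | about 0.1° |

- **Distance to the rail:** The x values read 2–3 mm beyond the ideal -45, but they read the same straight after box_c and box_a had been pressed on the rail with 12–15 N. I take that as calibration bias, not a gap. The camera is only good to about 2 mm.
- **Bystanders:** The sauce bottle, bowl and jar looked unmoved in the final pictures. I did not measure their positions.
- **Box_b press:** It showed only about 3 N when I pushed it onto the rail, so that contact rests on the camera reading.

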